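# Dispense grinding balls from the round hopper

## Robot

A 7-joint arm with a two-finger parallel gripper is mounted at the origin on the work surface. World frame = base frame: x ahead of the robot, y to its left, z up, the work surface at z = 0. Lengths are in m, angles in rad, forces in N, time in s.
With the tool pointing down it reaches from about 0.425 to 0.95 m from the base axis. Payload 4.7 kg.
Tool frame: the origin (TCP) lies between the finger pads; the fingertips stand 17 mm ahead of it and the grasp point (between the pads) lies 2 mm behind it; z points along the fingers, y is the direction in which the jaws open and shut (so a half turn about z gives the same grasp; the last joint's range is limited). The gripper opens to 87 mm and grips with 3 to 60 N. Pads are 19 mm wide; open, the fingers measure 117 mm over their backs; the gripper's body (75 mm by 190 mm) begins 51 mm behind the grasp point.
Start: joints at [1.206, 0.469, -0.049, 1.532, 0.024, 1.141, -0.082], TCP at [0.222, -0.637, 0.24] pointing down, gripper open.
Joint ranges: [-2.59, 2.59], [-0.33, 1.99], [-1.39, 1.29], [0.1, 2.45], [-1.04, 4.18], [0.21, 1.99], [-2.66, 2.66]. Speed limits (rad/s): [2.57, 2.57, 3.14, 3.14, 3.14, 3.14, 3.14].

## Interface

Orientations are given as [roll, pitch, yaw] about the fixed x, y, z axes, in that order (R = Rz(yaw) Ry(pitch) Rx(roll)).
In Python, from bench import manip gives the robot as it stands. Calls block until the motion is done:
- manip.move_pose(position, orientation): joint-space move of the TCP to a pose.
- manip.move_l(position, frame=None, speed=0.15, guard=None): straight line of the TCP; frame=None keeps the orientation; speed is the mean speed in m/s. With guard (N) it stops when the force on the tool has changed by that much, and returns True; else False.
- manip.move_joints(angles): joint-space move.
- manip.gripper_to(opening): opening from 0.0 (shut) to 1.0 (fully open); the grip force is fixed at half the most; returns when the fingers have stopped.
- manip.pause(seconds).
- manip.ik(position, orientation): joint angles nearest the present ones, or None.
- manip.get_obs(): the state.
- manip.camera(name): name is "scene" or "top"; returns the picture (480x640x3 uint8, red, green, blue); there is no depth.
- manip.camera_params(name): a dict with "fx", "fy", "cx", "cy" (pixels), "D" ([k1, k2, p1, p2, k3] as OpenCV has them; the pictures are not rectified), "rvec" (rotation vector, rad) and "tvec" (3), from world to camera coordinates, as OpenCV has them. Camera axes: x right, y down, z forward; pixel columns grow to the right and rows downward; lengths in m; the calibration is good to about 2 mm. A picture is of the moment at which its call begins. camera_params takes no time and is no camera call.
A pose or a line that the arm cannot do raises manip.Unreachable and nothing moves.
- manip.finish_job(): hands the job in, once; it reports no verdict.
Trained networks look in the newest picture that a camera, given by its name, has taken for a name from the list of things; names that differ only in an ending like _2 or _b are one class to them, and where a whole thing is asked for, a point or a joint stands for the part that bears it (a point fixed in the world has none). Each returns a list of dicts, best first, with "score" (0 to 1); they miss things now and then, are a little off and sometimes report something else, mostly with a low value. They report only what shows in the picture. A call takes as long as a camera call. They do not tell look-alikes from the thing itself.
- manip.look_for(camera, label): "location" ([column, row] as shares, 0 to 1, of the picture: columns of its width, rows of its height, amid what is visible of it).
The state is a dict: "time_s": time; "joints": joint angles; "dq": joint speeds; "joint_efforts": joint torques, N m; "ee_pos": TCP position; "orientation": TCP orientation; "ft_force": force on the tool from outside, world axes, zero at the start; "moment": the same for the moment, N m; "width": opening from 0.0 (shut) to 1.0 (fully open).
Only numpy, scipy, OpenCV 4.12 (cv2) and the standard library are available. Lean on these libraries where they do the work, as an engineer would, in place of code of your own. Each camera call takes 0.05 s, during which the arm holds its last target. There are 200 camera calls.

## Task

Slide open the shutter under the round hopper so that all three grinding balls drop into the clear cup held below it, then slide the shutter fully shut and let go. Leave the cup standing in its holder, and leave the square hopper's shutter shut.

Things in the scene. Friction and masses are not known exactly. Their poses are not given: they have to be found in the camera images.
- round_shutter (a joint): steel shutter of the round hopper, in m: 0 shut, 0.070 pulled out to its stop, outlet fully clear from 0.060; starts up to 0.004 out (outlet still closed). Slides level with about 1.5 N friction, stays where left. The hopper is a white funnel 116 mm across, open on top, 204 mm high, on a stand with a base of 160 by 120 mm fixed to the bench, left or right of the square one
- round_grip (a point): centre of the black upright grip block on the round hopper's shutter: 20 mm along the slide, 30 mm across, 40 mm tall, its top 150 mm above the bench; free above and on all sides, joined below to the shutter. When shut it is 130 mm in front of the funnel's axis. Moving it along its own -x (level, away from the funnel, roughly to the robot) opens the shutter, +x shuts it; z up
- cup_mid (a point): centre (half-way up, on the axis) of the clear round cup held under the round hopper's outlet between stops on its base: 68 mm across, 78 mm tall, wall 3 mm, floor 4 mm, open at the top, its rim 14 mm below the shutter; loose, z along its axis
- ball0_center (a point): a white ceramic grinding ball, 18 mm in diameter, 18 g, at the start lying on the closed shutter inside the round hopper; the point is its centre (its axes mean nothing)
- ball1_center (a point): a white ceramic grinding ball, 18 mm in diameter, 18 g, at the start lying on the closed shutter inside the round hopper; the point is its centre (its axes mean nothing)
- ball2_center (a point): a white ceramic grinding ball, 18 mm in diameter, 18 g, at the start lying on the closed shutter inside the round hopper; the point is its centre (its axes mean nothing)
- square_shutter (a joint): the shutter of the other hopper, a straight square white box 56 mm wide on an identical stand with an identical black grip, no cup beneath it; in m, 0 shut, starts at most 0.004 out; to be left alone
Mind the look-alikes: they are no part of the job. What is shaped like the part that bears cup_mid but pink or yellow is not meant.

How it is judged:
On the way:
1. all three balls have dropped into the cup (horizontal distance between each of ball0_center, ball1_center, ball2_center and cup_mid below 0.036 m and z of ball0_center in the frame of cup_mid between -0.04 and 0.034 m and z of ball1_center in the frame of cup_mid between -0.04 and 0.034 m and z of ball2_center in the frame of cup_mid between -0.04 and 0.034 m), for 0.2 s.
At the end, for the whole second after the job is handed in: All three balls lie in the cup, the round hopper's shutter is shut (within 10 mm), the square hopper's shutter is shut (within 12 mm), and the cup stands upright (within 10 degrees) in its holder within 15 mm of where it was (all of step 1 and value of joint round_shutter below 0.01 m and value of joint square_shutter below 0.012 m and angle between cup_mid's own z axis and vertical below 0.17 rad and distance of cup_mid from where it was at the start of the episode below 0.015 m); the robot touches nothing.
It fails at once if the square hopper's shutter is pulled open by more than 20 mm (value of joint square_shutter above 0.02 m).
It also fails if it takes over 32 s, if anything falls off the work surface, if the arm or the gripper's body presses on something with over 40 N, if the wrist force passes 120 N, or if a joint passes its speed limit or range.

## Working session

There is one attempt and no reset: what is moved stays moved. The work goes in short steps, each a Python script; the robot and the scene stay as the last script left them, time stands still between calls to the robot, and variables do not carry over. Pictures are saved under pics/ and viewed, about 8 in all and at most 12, crops included, and the job is handed in when it is done.

```bash
mkdir -p pics; ls; cat > h.py <<'E'
from bench import manip
import numpy as np, cv2
def cam(n):
    p=manip.camera_params(n); K=np.array([[p['fx'],0,p['cx']],[0,p['fy'],p['cy']],[0,0,1.]])
    return K,np.array(p['D'],float),np.array(p['rvec'],float),np.array(p['tvec'],float)
def at_z(n,uv,z):
    K,D,r,t=cam(n); R=cv2.Rodrigues(r)[0]
    a=cv2.undistortPoints(np.array([[uv]],float),K,D)[0,0]
    d=R.T@np.array([a[0],a[1],1]); c=-R.T@t.ravel()
    return c+d*(z-c[2])/d[2]
def proj(n,P):
    K,D,r,t=cam(n); return cv2.projectPoints(np.array(P,float).reshape(-1,1,3),r,t,K,D)[0].reshape(-1,2)
def snap(n,f):
    im=manip.camera(n); cv2.imwrite('pics/'+f,im[:,:,::-1]); return im
E
python3 - <<'E'
from h import *
for n in('scene','top'):
    snap(n,n+'0.png')
    for l in('round_grip','cup_mid','ball0_center','round_shutter','square_shutter'):
        print(n,l,[(round(d['score'],2),round(d['location'][0]*640),round(d['location'][1]*480)) for d in manip.look_for(n,l)])
o=manip.get_obs();print(o['time_s'],o['orientation'],o['ft_force'])
E
```

```text
pics
scene round_grip []
scene cup_mid [(0.9, 388, 347), (0.84, 457, 250), (0.63, 322, 405)]
scene ball0_center [(0.56, 388, 346)]
scene round_shutter [(0.91, 454, 286)]
scene square_shutter [(0.91, 276, 174)]
top round_grip [(0.85, 181, 296)]
top cup_mid [(0.89, 214, 355), (0.87, 208, 126)]
top ball0_center []
top round_shutter [(0.32, 196, 224)]
top square_shutter [(0.65, 447, 255)]
0.6 [ 3.14150188e+00 -2.03959153e-05  3.35795827e-01] [0.06952816 0.0190497  0.47212492]
```

View pics/scene0.png

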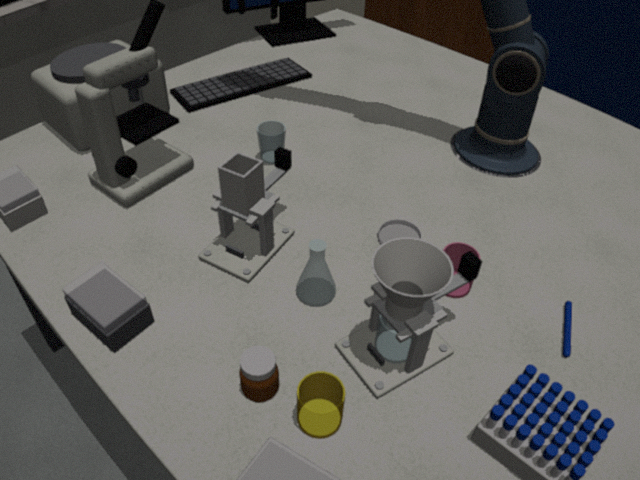

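View pics/top0.png

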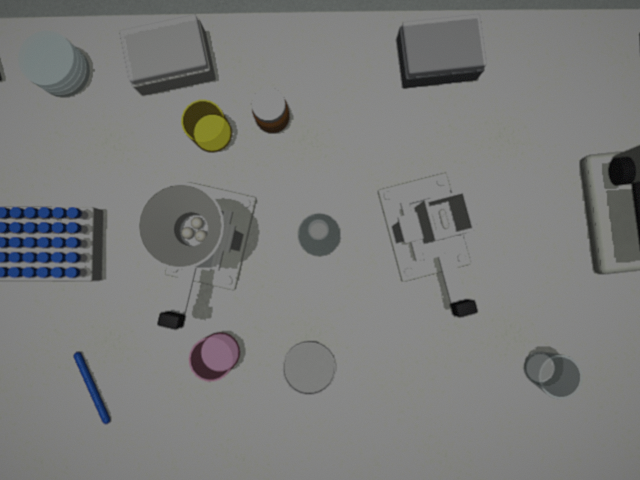

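The scene view shows the round funnel at (412,270) with its black grip at (470,265) and the clear cup under it at (395,340). In the top view the funnel is at (181,226), with three balls at (193,230) and its grip at (172,319). The square hopper's grip, at (464,308) in the top view, is not the one meant. The pink (215,355) and yellow (207,125) cups and the free-standing glass (552,372) are look-alikes. Next I'll measure the round grip and funnel and confirm them in a crop.

```bash
python3 - <<'E'
from h import *
t=cv2.imread('pics/top0.png'); s=cv2.imread('pics/scene0.png')
def blob(im,x0,y0,x1,y1,th=45):
    g=im[y0:y1,x0:x1].max(2)<th; n,l,st,c=cv2.connectedComponentsWithStats(g.astype('uint8'))
    i=1+np.argmax(st[1:,4]); return c[i]+[x0,y0],st[i]
ct,a=blob(t,145,300,200,340); cs,b=blob(s,450,240,490,290)
print(ct,a,cs,b)
print('top@.13',at_z('top',ct,.132),'scene@.13',at_z('scene',cs,.13))
print('funnel',at_z('top',(181,226),.204),'balls',at_z('top',(193,230),.115))
c=-cv2.Rodrigues(cam('top')[2])[0].T@cam('top')[3];print('cam',c)
A=cv2.resize(t[165:345,120:270],None,fx=3.2,fy=3.2,interpolation=2)
B=cv2.resize(s[225:405,330:490],None,fx=2,fy=3.2,interpolation=2)
B=cv2.resize(s[225:405,330:490],(A.shape[0]*160//180//2,A.shape[0]//2))
B=np.vstack([B,np.zeros((A.shape[0]-B.shape[0],B.shape[1],3),'uint8')])
cv2.imwrite('pics/crop1.png',np.hstack([A,B])); print(A.shape)
E
```

```text
[171.31932773 319.47338936] [ 13  12  27  17 357] [468.92960663 265.70600414] [  8  11  23  31 483]
top@.13 [0.53435716 0.21968884 0.132     ] scene@.13 [0.53476284 0.21980925 0.13      ]
funnel [0.66244073 0.18622366 0.204     ] balls [0.664147   0.19165383 0.115     ]
cam [ 0.59815404 -0.00099992  0.92298018]
(576, 480, 3)
```

View pics/crop1.png

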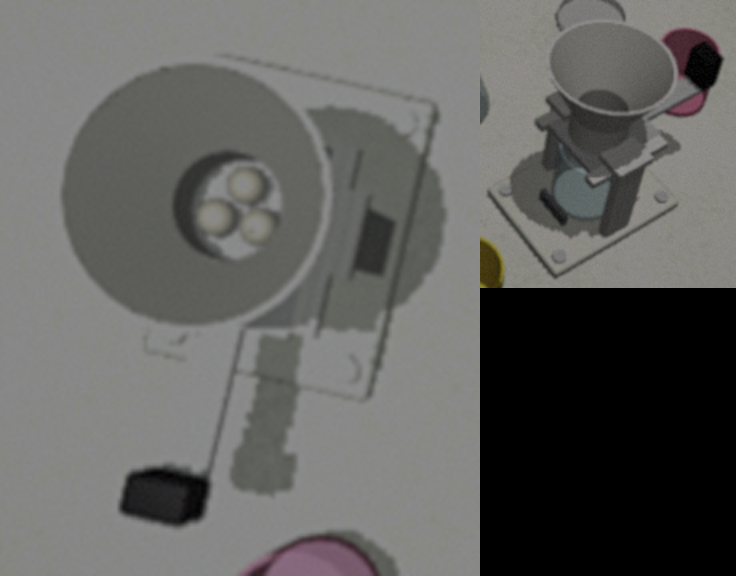

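Both cameras put the grip at (0.534, 0.220), 132 mm from the funnel axis at (0.662, 0.187), so the geometry fits. The slide axis runs at about -0.225 rad (from the base edges). The crop shows that this is the round hopper, with three white balls in it and the clear cup below. I'll grip across the 30 mm faces.

```bash
python3 - <<'E'
from h import *
O=[np.pi,0,-0.225]; g=np.array([.534,.220])
p=manip.get_obs()['ee_pos']
manip.move_l([p[0],p[1],.34],speed=.25)
manip.move_pose([*g,.30],O)
manip.gripper_to(0.65)
hit=manip.move_l([*g,.133],speed=.12,guard=8)
o=manip.get_obs(); print(hit,o['time_s'],o['ee_pos'],o['orientation'],o['ft_force'],o['width'])
snap('scene','s1.png');snap('top','t1.png')
a=cv2.imread('pics/s1.png')[150:390,300:620];b=cv2.imread('pics/t1.png')[140:380,60:380]
cv2.imwrite('pics/c2.png',cv2.resize(np.hstack([a,b]),None,fx=1.25,fy=1.25))
E
```

```text
False 6.7 [0.53443399 0.22027263 0.13363256] [-3.14070154e+00 -9.54533224e-04 -2.25085234e-01] [-0.31721188 -0.08526499  0.45634023] 0.6539998046323063
```

View pics/c2.png

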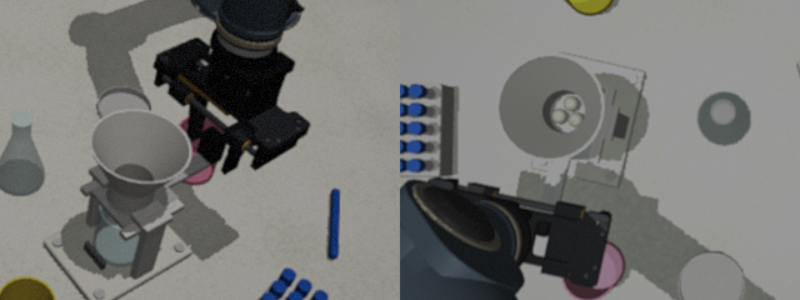

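The gripper straddles the grip block without contact: in the left crop the grip is at about (225,145) between the fingers, and the funnel is untouched. I'll close on it and pull.

```bash
python3 - <<'E'
from h import *
d=np.array([np.cos(-.225),np.sin(-.225),0])
manip.gripper_to(0.0)
o=manip.get_obs(); p=np.array(o['ee_pos']); print(o['time_s'],'mm',o['width']*87,o['ft_force'])
np.save('p0.npy',p)
hit=manip.move_l(p-.066*d,speed=.08,guard=20)
o=manip.get_obs(); print(hit,(np.array(o['ee_pos'])-p)@d,o['ft_force'],o['width']*87)
manip.pause(.8)
snap('scene','s2.png');snap('top','t2.png')
a=cv2.imread('pics/s2.png')[190:430,300:540];b=cv2.imread('pics/t2.png')[140:300,100:260]
cv2.imwrite('pics/c3.png',np.hstack([cv2.resize(a,(400,400)),cv2.resize(b,(400,400))]))
print(manip.look_for('scene','ball0_center'),manip.get_obs()['time_s'])
E
```

```text
7.3833 mm 29.546944111172696 [-2.41185845 -3.5814843   3.58176339]
False -0.06682218277735412 [-0.34839069  2.2702301  -0.08439743] 29.891501308049314
[] 9.3083
```

View pics/c3.png

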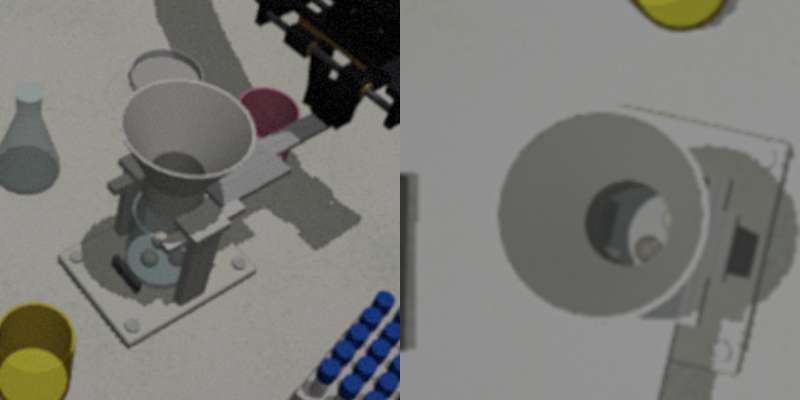

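The shutter is open. Balls show in the cup at about (150,257) and (178,255) in the left crop. I'll enlarge it to count all three before shutting.

```bash
python3 - <<'E'
import cv2,numpy as np
a=cv2.imread('pics/s2.png')[300:375,365:440];b=cv2.imread('pics/t2.png')[205:255,170:220]
f=lambda i:cv2.convertScaleAbs(cv2.resize(i,(400,400),interpolation=2),alpha=1.5)
cv2.imwrite('pics/c4.png',np.hstack([f(a),f(b)]))
E
```

```text
(no output)
```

View pics/c4.png

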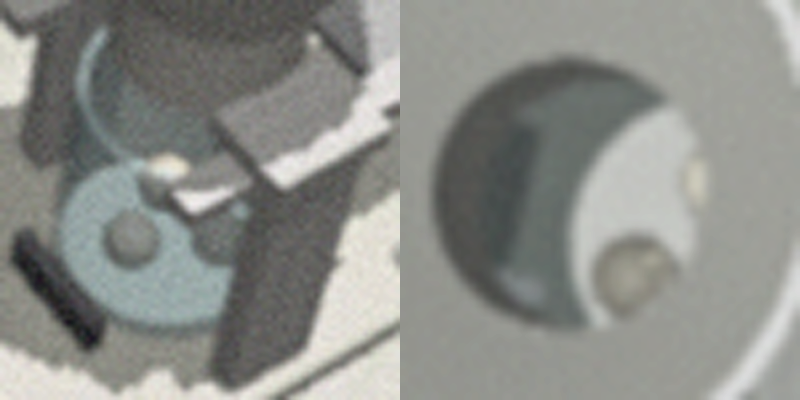

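Three balls lie on the cup floor at (130,238), (215,240) and (165,175) in the left crop, and the hopper is empty. Now I'll shut it, release and retreat.

```bash
python3 - <<'E'
from h import *
d=np.array([np.cos(-.225),np.sin(-.225),0]); p0=np.load('p0.npy')
hit=manip.move_l(p0+.003*d,speed=.08,guard=15)
o=manip.get_obs(); p=np.array(o['ee_pos']); print(hit,(p-p0)@d,o['ft_force'],o['width']*87)
manip.gripper_to(0.65)
hit=manip.move_l([p[0],p[1],.30],speed=.15,guard=15)
print(hit)
manip.move_joints(np.array(manip.get_obs()['joints'])+[-.9,0,0,0,0,0,0])
snap('scene','s3.png');snap('top','t3.png')
t=cv2.imread('pics/t3.png');s=cv2.imread('pics/s3.png')
g=(t[300:340,145:200].max(2)<45).astype('uint8');n,l,st,c=cv2.connectedComponentsWithStats(g)
ct=c[1+np.argmax(st[1:,4])]+[145,300] if n>1 else None
print('grip now',ct, at_z('top',ct,.132) if ct is not None else '')
f=lambda i:cv2.resize(i,(400,400),interpolation=2)
cv2.imwrite('pics/c5.png',np.hstack([f(s[220:400,320:500]),f(t[165:345,120:300])]))
print(manip.get_obs()['time_s'],manip.get_obs()['ft_force'])
E
```

```text
False 0.00318777731558807 [-0.99093337  2.78486456  2.72071038] 29.56301705172603
False
grip now [171.82954545 317.32102273] [0.53742619 0.21893533 0.132     ]
14.275 [-0.29476189  0.21157364  0.50550715]
```

View pics/c5.png

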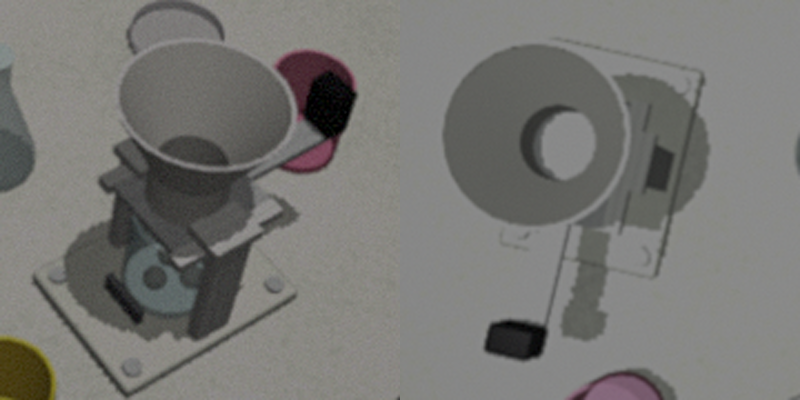

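The grip stands 3 mm further in than at the start, so the shutter is shut. The outlet shows the plain closed shutter with no balls on it, at (565,145). The cup stands in place, and the gripper is clear.

```bash
python3 -c "
from bench import manip
manip.finish_job()"
```

```text
the job is handed in; nothing more can be done
```

I opened the round hopper's shutter by about 67 mm, let the three balls drop into the clear cup, shut it again, let go and handed the job in. The clock read about 14.3 s, against the 32 s limit.

- **Balls:** with the shutter open, the enlarged picture showed three balls on the cup floor and none left in the hopper. In the last picture two were clearly visible in the cup, and the third was presumably hidden behind the stand.
- **Shutter:** the grip ended about 3 mm further in than at the start. That means shut, as it can start up to 4 mm out. The last picture shows a plain closed outlet.
- **Cup:** it looked upright and in its place in the last picture. I did not measure its position or tilt.
- **Square hopper:** I never touched it, and I took no later measurement of its shutter.
- **Force:** no force guard tripped, and the gripper was clear of everything at the end.

No check failed or disagreed. The slide direction came out about 2° apart between the base edges and the grip-to-funnel line; I used the base edges.

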